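# Move a tube block from the shaker to the dry bath

## Robot

A 6-joint arm with a two-finger parallel gripper is mounted at the origin on the work surface. World frame = base frame: x ahead of the robot, y to its left, z up, the work surface at z = 0. Lengths are in m, angles in rad, forces in N, time in s.
With the tool pointing down it reaches from about 0.225 to 0.875 m from the base axis. Payload 3.4 kg.
Tool frame: the origin (TCP) lies on the centre line of the jaws, within the pads' length; the fingertips stand 17 mm ahead of it and the grasp point (between the pads) lies 2 mm behind it (nose_length is the distance from the TCP to the fingertips, in m); z points along the fingers, y is the line along which they close (so a half turn about z gives the same grasp; the last joint's range is limited). The gripper opens to 85 mm and grips with 20 to 120 N. Pads are 22 mm wide; open, the fingers measure 114 mm over their backs; the gripper's body (76 mm by 85 mm) begins 54 mm behind the grasp point. The pads swing forward as they close: fully open they stand 13 mm farther back than shut.
Start: joints at [-1.243, 0.276, 1.505, -0, 1.361, -0.121], TCP at [0.249, -0.518, 0.248] pointing down, gripper open.
Joint ranges: [-2.89, 2.89], [-0.75, 2.08], [0.22, 2.7], [-1.18, 4.32], [0.11, 2.71], [-2.7, 2.7]. Speed limits (rad/s): [2.57, 2.57, 3.14, 3.14, 3.14, 3.14].

## Interface

Orientations are given as a unit quaternion [w, x, y, z].
In Python, from rig import get_state, get_image, sign_off, find_in, place_of, nose_length gives the robot as it stands.
- The arm moves only by the tool apply_moves, never from a script. Its argument "deltas" is one flat list of numbers, 5 for each row, row after row: the finger opening in mm, from 0 to 85.4, then the shift along the tool's x, y, z in mm, then the turn about the tool's z in degrees. A call has 1 to 12 rows; each row is the pose to reach, as a shift and turn from the pose commanded when the call began, along the tool's axes at that moment; what a row does not reach only later rows make up. A row lasts 1/12 s, in which the tool goes at most 41.7 mm and 7.16 degrees, less where a joint would pass 70% of its speed; a pose out of reach is approached as far as the arm can. A call with a gripper value outside its range is refused whole. The fingers move at their own pace and stop on an object; "squeeze" is the grip in N (left out, the last holds). Time passes only in rows, so rows that repeat a pose let the fingers close. It gives the time, the measured TCP pose, the force, the opening and the grip force at its end, in the units of the state.
- get_state(): the state, without advancing time (a new reading comes with each control period).
- get_image(name): name is "scene" or "top" or "wrist"; returns a dict with "frame" (400x640x3 uint8, red, green, blue), "K" (3x3 intrinsics, pixels), "k1" (the pictures are not rectified: a ray, as slopes to the right and down, at radius r is drawn at 1 + k1 r^2 times it, then the intrinsics apply), "position" and "orientation" of the camera in the world. Camera axes: x right, y down, z forward; pixel columns grow to the right and rows downward; lengths in m; the calibration is good to about 2 mm. A picture is of the moment at which its call begins. There is no depth.
- sign_off(): hands the job in; it is judged then, once.
Trained networks look in a picture, given as the dict that the camera call returned (one of the last four; its "shot" number tells which), for a name from the list of things; names that differ only in an ending like _2 or _b are one class to them, and where a whole thing is asked for, a point or a joint stands for the part that bears it (a point fixed in the world has none). Each returns a list of dicts, best first, with "score" (0 to 1); they miss things now and then, are a little off and sometimes report something else, mostly with a low value. They report only what shows in the picture. A call takes as long as a camera call. They do not tell look-alikes from the thing itself.
- find_in(query, picture): "point" ([column, row] in pixels, amid what is visible of it).
- place_of(query, picture): "point" ([column, row] in pixels: a listed point, or the origin of a listed thing).
The state is a dict: "clock": time; "qpos": joint angles; "qd": joint speeds; "effort": joint torques, N m; "position": TCP position; "ee_rot": TCP orientation; "contact_force": force on the tool from outside, world axes, zero at the start; "moment": the same for the moment, N m; "width": finger opening in m; "gripper_force": force on a finger pad.
Only numpy, scipy, OpenCV 4.12 (cv2) and the standard library are available. Lean on these libraries where they do the work, as an engineer would, in place of code of your own. Each camera call takes 0.05 s, during which the arm holds its last target. There are 200 camera calls.

## Task

Swing the shaker's hold-down bar right over and leave it open, draw the aluminium tube block out by its tab until its body is clear of the cheeks, and let go of it there on the shaker's deck. Then take it by its tall half, put it on the dry bath's bed and slide it tab first under the bridge, gently, until its tab has pushed the sensor head's plunger fully in, and leave it there. Keep the block level throughout and do not disturb the other things on the bench and the shaker.

Things in the scene. Friction and masses are not known exactly. Their poses are not given: they have to be found in the camera images.
- shaker: white flat bench shaker, fixed. Origin on the bench under the block's home place, z up. Level grey deck 45 mm above the bench, x -192 to 72, y -112 to 97 mm. The block's lane runs along x, open to -x (towards the robot), between aluminium cheeks (y 30 to 37 each side): 22 mm high over the deck at x -45 to 0; 52 high at x 0 to 55, with lips over the block, so there it can slide but not be lifted.
- landing (a point): middle of the bare part of the shaker's deck before the cheeks, at deck height, shaker frame (-110, 0, 45) mm: where the block is drawn out to and let go. The block's body is clear of the cheeks when its origin is at shaker x below -95.
- bar (a joint): hinge of the steel hold-down bar, rad: 0 = lying across the lane over the block's low half, 2.0 = swung over onto its stop. The hinge line is along the shaker's x, on its +y side; opening lifts the free (-y) end. Slight friction: short of upright (1.57) the bar falls shut, past it it falls open by itself.
- bar_rod (a point): grip point on the round rod, 10 mm thick, that sticks out from the bar's free end along the shaker's -x; the rod is bare from 33 mm beyond this point (-x) to 20 mm before it (+x). With the bar down it is 78 mm above the bench, 33 above the deck, at shaker x -55, y -95. Moves with the bar.
- bar_hinge (a point): point on the bar's hinge line, shaker frame (-13, 60, 78) mm; the rod circles it at radius 155 mm. The bar itself is 18 mm wide (shaker x -22 to -4) and 9 thick, its underside 28.5 mm above the deck.
- block: aluminium tube block, 0.3 to 0.6 kg. Origin at the centre of its underside, z up. Body x +-50, y +-28 mm: tall half (x 0 to 50) 42 high, low half (x -50 to 0) 27 high. A vertical tab 10 mm thick stands out of the low end, x -50 to -86, z 3 to 28. It starts in the shaker, axes along the shaker's, tab to the shaker's -x; the bar before its step keeps it in.
- tab_grip (a point): on the block's tab, block frame (-72, 0, 18) mm; pinched across y (10 mm).
- tab_end (a point): centre of the tab's free end face, block frame (-86, 0, 15.5) mm.
- tall_grip (a point): inside the block's tall half, block frame (25, 0, 28) mm; gripped across y (56 mm).
- bath: grey dry bath, fixed. Origin on the bench, z up. Level steel bed 45 mm above the bench, x -127 to 147, y +-72 mm. The block goes in along +x, tab first, from the bare bed at x below -17. Low guides, 6 mm high, inner faces at y +-30 from x 0 to 45, flare out to about y +-36 at x -16.
- bridge (a point): middle of the top of the bath's fixed bridge, bath frame (29, 0, 86) mm. It crosses the lane at bath x 20 to 38, underside 33 mm and top 41 mm above the bed, posts at y 42 to 50 each side. The block's tab and low half slide under it, the tall half does not fit.
- plunger (a joint): spring plunger of the grey sensor head, m: 0 = out, 0.008 = flush; about 1 N pushes it in and the block's own friction then holds it. The head (50 wide, 42 mm high, rigid) stands across the lane beyond the bridge, flat face to -x, plunger central, 15 mm above the bed. Its face is somewhere from bath x 71 to 101 mm, other each time and not given: feel for it.
- bottle_a: amber reagent bottle, 64 mm across, 135 tall, standing loose on the bench; a bystander. Origin at its underside centre, z up.
- bottle_b: amber reagent bottle, 64 mm across, 135 tall, standing loose on the bench; a bystander. Origin at its underside centre, z up.
- bottle_c: amber reagent bottle, 64 mm across, 135 tall, standing loose on the bench; a bystander. Origin at its underside centre, z up.
- dish: white bowl-shaped dish, 70 mm across, 22 tall, loose on the bench; a bystander. Origin at its underside centre, z up.
- stopper: black glass-bottle stopper, 42 mm across, 26 tall, loose on the shaker's deck, at its front right corner; a bystander. Origin at its underside centre, z up.
- bung: reddish rubber bung, 40 mm across, 30 tall, loose on the bench; a bystander. Origin at its underside centre, z up.
- spatula: lab spatula, about 170 mm long, lying loose on the bench; a bystander. Origin at its underside.
There are look-alikes about, which are no part of the job. Of the things that look like the block, the largest one is meant.

How it is judged:
On the way, in this order (a step that is already met when the one before it is completed fails the run):
1. the hold-down bar is swung over, past upright, and let go (value of joint bar above 1.75 rad and contact force between the fingers and anything else below 0.1 N), for 0.2 s.
2. the block's body is clear of the cheeks, lying on the shaker's deck, let go and at rest (x of block in the frame of shaker between -0.19 and -0.095 m and z of block in the frame of shaker between 0.042 and 0.048 m and angle between block's own z axis and vertical below 0.05 rad and linear speed of block below 0.01 m/s and angular speed of block below 0.1 rad/s and contact force between the fingers and block below 0.1 N), for 0.2 s.
At the end, for the whole second after the job is handed in: Block flat on the bath's bed (3 mm, 0.05 rad), tab end beyond bath x 65 mm, within 6 mm of the lane's centre line, in line within 0.08 rad; plunger in by more than 6 of its 8 mm; block at rest and let go; bar still open beyond 1.75 rad (value of joint plunger above 0.006 m and x of tab_end in the frame of bath above 0.065 m and y of tab_end in the frame of bath between -0.006 and 0.006 m and angle between the x axis of block and the x axis of bath, either way round below 0.08 rad and z of block in the frame of bath between 0.042 and 0.048 m and angle between block's own z axis and vertical below 0.05 rad and value of joint bar above 1.75 rad and linear speed of block below 0.01 m/s and angular speed of block below 0.1 rad/s and contact force between the fingers and block below 0.1 N); the robot touches nothing.
It fails at once if the block is rammed home: pressed against the dry bath and its sensor head with more than 70 N while the plunger is more than half in (contact force between block and bath above 70 N and value of joint plunger above 0.004 m).
It fails at once if the block is tipped by more than 0.4 rad (angle between block's own z axis and vertical above 0.4 rad).
It fails at once if a bystander is moved by more than 25 mm (distance of any of bottle_a, bottle_b, bottle_c, dish, stopper, bung, spatula from where it was at the start of the episode above 0.025 m).
It also fails if it takes over 72 s, if anything falls off the work surface, if the arm or the gripper's body presses on something with over 40 N, if the wrist force passes 120 N, or if a joint passes its speed limit or range.

## Working session

There is one attempt and no reset: what is moved stays moved. The work goes in short steps, Python scripts to look and compute and a tool call to move; the robot and the scene stay as the last step left them, time stands still between calls to the robot, and variables do not carry over. Pictures are saved under pics/ and viewed, at most 10 in all, crops included, and the job is handed in when it is done.

Besides the shell and the picture viewer there is one more tool, called after "Emit:" as name(argument=value, ...), one argument or row to a line, values as JSON. apply_moves: Moves the arm, as the interface text tells. Its arguments: {"type":"object","properties":{"deltas":{"type":"array"},"squeeze":{"type":"number"}},"required":["deltas"]}

```bash
mkdir -p pics; cat > h.py <<'E'
import numpy as np, cv2
from scipy.spatial.transform import Rotation as R
from rig import *
def rot(q): return R.from_quat([q[1],q[2],q[3],q[0]])
def ray(im,p):
    K=np.array(im["K"]);d=np.array([(p[0]-K[0,2])/K[0,0],(p[1]-K[1,2])/K[1,1]]);u=d.copy()
    for _ in range(30): u=d/(1+im["k1"]*(u@u))
    return np.array(im["position"]),rot(im["orientation"]).apply([u[0],u[1],1])
def atz(im,p,z):
    o,d=ray(im,p);return o+d*(z-o[2])/d[2]
def pix(im,X):
    c=rot(im["orientation"]).inv().apply(np.array(X)-im["position"]);s=c[:2]/c[2];s=s*(1+im["k1"]*(s@s))
    K=np.array(im["K"]);return np.array([K[0,0]*s[0]+K[0,2],K[1,1]*s[1]+K[1,2]])
def save(im,n): cv2.imwrite("pics/"+n,im["frame"][:,:,::-1])
E
python3 - <<'E'
from h import *
a=get_image("top");b=get_image("scene")
for n,im in(("top",a),("scene",b)):
    save(im,n+".png");print(n,np.round(im["position"],3),np.round(im["orientation"],3))
    for q in["shaker","landing","bar_rod","bar_hinge","block","tab_grip","tab_end","tall_grip","bath","bridge","bottle_a","dish","stopper","bung","spatula"]:
        print(q,[(np.round(r["point"],1).tolist(),round(r["score"],2)) for r in place_of(q,im)[:4]])
v=np.vstack([a["frame"][:,:,::-1],]);
s=get_state();print(s["position"],s["ee_rot"])
E
```

```text
top [0.406 0.057 1.094] [-0.032  0.712 -0.7    0.046]
shaker [([247.4, 162.7], 0.55), ([244.4, 190.3], 0.25)]
landing [([238.6, 209.8], 0.83)]
bar_rod [([282.7, 184.7], 0.63), ([351.5, 259.1], 0.54)]
bar_hinge []
block [([168.3, 177.0], 0.92), ([198.4, 296.7], 0.78), ([243.2, 160.4], 0.64), ([388.2, 268.5], 0.23)]
tab_grip [([172.5, 297.5], 0.87), ([244.2, 190.4], 0.83), ([189.1, 172.8], 0.66)]
tab_end [([192.5, 176.2], 0.75), ([169.2, 300.4], 0.57)]
tall_grip [([203.9, 294.6], 0.97), ([157.5, 174.2], 0.94), ([239.1, 148.9], 0.56)]
bath [([405.3, 199.2], 0.59)]
bridge [([429.0, 195.8], 0.81)]
bottle_a [([361.1, 116.3], 0.82), ([406.0, 116.5], 0.75)]
dish [([353.9, 257.9], 0.69)]
stopper [([278.8, 224.3], 0.8)]
bung [([328.7, 122.1], 0.49)]
spatula [([279.5, 224.9], 0.71), ([459.8, 268.5], 0.55), ([243.1, 160.7], 0.51)]
scene [ 1.188 -0.358  1.143] [-0.267  0.83   0.467 -0.148]
shaker [([390.8, 192.4], 0.91), ([405.9, 165.2], 0.71)]
landing [([366.9, 158.7], 0.78)]
bar_rod [([349.3, 176.7], 0.64)]
bar_hinge [([404.9, 165.4], 0.75)]
block [([355.8, 102.2], 0.68), ([390.8, 186.2], 0.65), ([440.8, 158.1], 0.61)]
tab_grip [([368.5, 90.0], 0.87), ([370.2, 157.7], 0.7), ([424.5, 159.1], 0.63), ([222.1, 182.0], 0.21)]
tab_end [([421.3, 160.3], 0.92), ([369.5, 89.7], 0.87)]
tall_grip [([347.8, 104.3], 0.97), ([446.5, 145.5], 0.69), ([399.0, 184.5], 0.68)]
bath [([236.9, 238.4], 0.8), ([372.2, 159.3], 0.69)]
bridge [([222.2, 227.5], 0.56)]
bottle_a [([218.7, 180.7], 0.72), ([257.4, 176.2], 0.68), ([325.8, 282.5], 0.63), ([274.8, 311.0], 0.63)]
dish [([255.4, 175.2], 0.8)]
stopper [([331.9, 158.8], 0.51)]
bung [([347.3, 260.1], 0.76)]
spatula [([166.6, 211.5], 0.78)]
[ 0.2494746  -0.51809143  0.24831156] [3.23543925e-05 9.74930171e-01 2.22511034e-01 2.27171234e-07]
```

View pics/top.png

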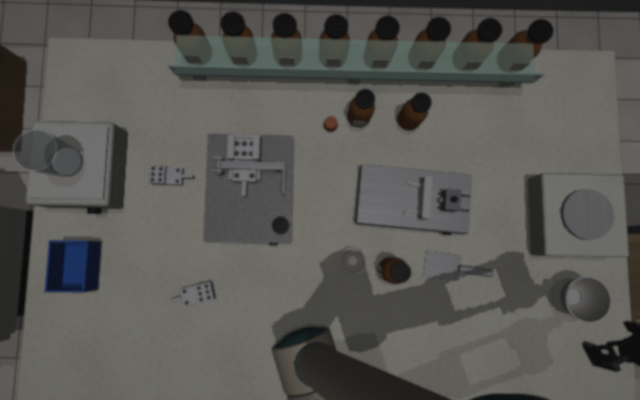

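View pics/scene.png

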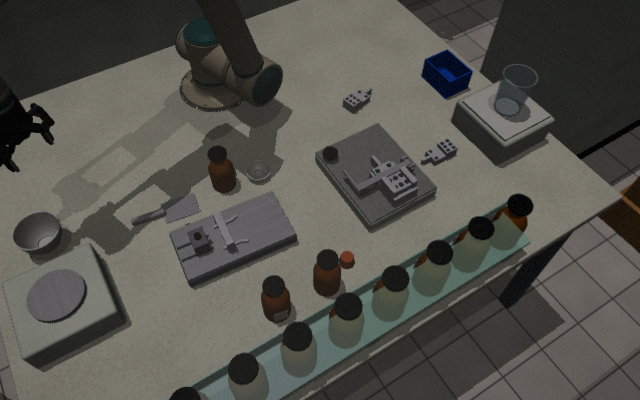

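Three things look like the block: (243,150) in the shaker, (172,175) and (198,294) loose on the bench. The one in the shaker is largest and has the bar across it, so that is the one meant. I'll confirm this in a crop from near.

```bash
python3 - <<'E'
from h import *
a=get_image("top");b=get_image("wrist");print(nose_length if not callable(nose_length) else nose_length())
s=get_state();print(np.round(np.array(b["position"])-s["position"],3),b["K"])
for n,p,z in[("blk",(243,150),.06),("tab",(244,190),.063),("deck",(209,135),.045),("deck",(294,136),.045),("deck",(292,243),.045),("deck",(205,241),.045),
 ("bed",(361,166),.045),("bed",(471,175),.045),("bed",(467,234),.045),("bed",(357,226),.045),("bridge",(429,196),.086),("stop",(280,225),.06),("b",(361,116),0),("b",(406,117),0),("b",(388,268),0),("dish",(353,259),0)]:
    print(n,np.round(atz(a,p,z),3))
E
```

```text
0.017
[0.067 0.034 0.125] [[307.36061867   0.         318.98201955]
 [  0.         307.36061867 193.65435573]
 [  0.           0.           1.        ]]
blk [0.645 0.224 0.06 ]
tab [0.547 0.218 0.063]
deck [0.685 0.312 0.045]
deck [0.687 0.102 0.045]
deck [0.422 0.101 0.045]
deck [0.423 0.31  0.045]
bed [ 0.614 -0.066  0.045]
bed [ 0.597 -0.339  0.045]
bed [ 0.451 -0.325  0.045]
bed [ 0.466 -0.057  0.045]
bridge [ 0.537 -0.222  0.086]
stop [0.464 0.13  0.06 ]
b [ 0.756 -0.07   0.   ]
b [ 0.756 -0.188  0.   ]
b [ 0.364 -0.14   0.   ]
dish [ 0.385 -0.052  0.   ]
```

Emit:
apply_moves(
  deltas=[85, 40, -45, -40, 4, 85, 60, -70, -80, 8, 85, 90, -105, -110, 12, 85, 120, -140, -110, 16, 85, 150, -172, -110, 20, 85, 180, -206, -110, 24, 85, 207, -236, -110, 25.7, 85, 234, -267, -110, 25.7, 85, 261, -298, -110, 25.7, 85, 288, -329, -110, 25.7, 85, 315, -360, -110, 25.7, 85, 342, -391, -110, 25.7],
)

```text
clock: 2.7
position: [0.3744, -0.0646, 0.3586]
ee_rot: [0.0, 1.0, -0.0, 0.001]
contact_force: [0.4, -0.7, 0.5]
width: 0.0852
gripper_force: 0.0
```

```bash
cat >> h.py <<'E'
def go(x,y,z,yaw):
    "tool-frame delta in mm/deg to world TCP pose (m, deg), tool down"
    s=get_state();r=rot(s["ee_rot"]);d=r.inv().apply(np.array([x,y,z])-s["position"])*1000
    y0=np.degrees(np.arctan2(*r.as_matrix()[[1,0],0]));t=-(yaw-y0);t=(t+180)%360-180
    print("delta",np.round(d,1),"turn",round(t,2),"now",np.round(s["position"],4),"yaw",round(y0,2),"j",np.round(s["qpos"],2),"F",np.round(s["contact_force"],1),"t",round(s["clock"],2),"w",round(s["width"],4))
E
python3 -c "
from h import *
go(.45,.2,.36,0)"
```

```text
delta [  75.5 -264.6   -1.5] turn -0.02 now [ 0.3744 -0.0646  0.3586] yaw -0.02 j [-0.35 -0.08  1.64 -0.    1.57  1.22] F [ 0.4 -0.7  0.5] t 2.7 w 0.0852
```

Emit:
apply_moves(
  deltas=[40, 11, -38, 0, 0, 40, 22, -76, 0, 0, 40, 32, -114, 0, 0, 40, 43, -152, 0, 0, 40, 54, -190, 0, 0, 40, 65, -228, 0, 0, 40, 75, -264, 0, 0, 40, 75, -264, 0, 0],
)

```text
clock: 3.37
position: [0.4507, 0.2036, 0.3574]
ee_rot: [-0.002, 1.0, 0.003, 0.0]
contact_force: [-0.1, -0.6, -0.0]
width: 0.0401
gripper_force: 0.0
```

```bash
python3 - <<'E'
from h import *
im=get_image("wrist");save(im,"w1.png");print(np.round(im["position"],3),np.round(im["orientation"],3))
Z=dict(shaker=0,landing=.045,bar_rod=.078,bar_hinge=.078,block=.045,tab_grip=.063,tab_end=.0605,tall_grip=.073,stopper=.045)
for q,z in Z.items():
    for r in place_of(q,im)[:3]: print(q,np.round(r["point"],1),round(r["score"],2),np.round(atz(im,r["point"],z),4))
go(.45,.2,.36,0)
E
```

```text
[0.525 0.205 0.482] [ 0.104  0.702 -0.697 -0.106]
shaker [313.7  34.4] 0.91 [0.6154 0.2151 0.    ]
landing [308.5 115.2] 0.67 [0.5039 0.2211 0.045 ]
bar_rod [384.4  67.6] 0.77 [0.5638 0.1261 0.078 ]
bar_rod [310.1  29.9] 0.56 [0.6058 0.2177 0.078 ]
bar_hinge [256.8  34.5] 0.83 [0.6007 0.282  0.078 ]
block [308.4  25. ] 0.6 [0.6182 0.221  0.045 ]
block [247.2 238.7] 0.6 [0.3155 0.3179 0.045 ]
tab_grip [207.5  55. ] 0.94 [0.5798 0.3492 0.063 ]
tab_grip [312.6  82.4] 0.89 [0.5463 0.215  0.063 ]
tab_grip [213.7 249.5] 0.66 [0.3053 0.3661 0.063 ]
tab_end [310.9  96.7] 0.72 [0.5285 0.2173 0.0605]
tab_end [208.  248.9] 0.6 [0.3049 0.3758 0.0605]
tall_grip [154.9  53.6] 0.8 [0.5812 0.4128 0.073 ]
tall_grip [255.7 242.5] 0.56 [0.323  0.2985 0.073 ]
stopper [375.5 144.6] 0.91 [0.4639 0.1259 0.045 ]
delta [ 0.6 -3.4 -1.6] turn -0.08 now [0.4494 0.1966 0.3584] yaw -0.08 j [ 0.27  0.1   1.46 -0.    1.58  1.84] F [ 0.5 -0.3 -0.7] t 3.87 w 0.04
```

View pics/w1.png

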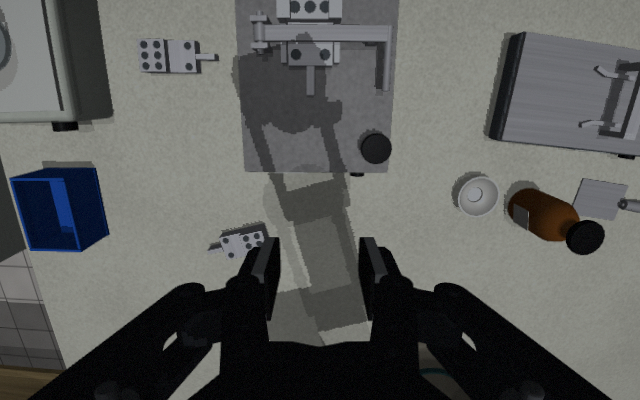

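Wrist view: shaker deck's front edge at row 171 (cols 245–388), tab at (311,65–95), rod from (388,30) to (385,90). The small look-alikes are at (170,55) and (240,243). The block under the bar is clearly the largest.

```bash
python3 - <<'E'
from h import *
im=get_image("wrist")
f=im["frame"][0:190,220:420];cv2.imwrite("pics/c1.png",cv2.resize(f[:,:,::-1],None,fx=3,fy=3,interpolation=cv2.INTER_CUBIC))
# project model guess
for o in [(.614,.216,0)]:
    for n,m in dict(dfl=(-192,97,45),dfr=(-192,-112,45),rod_tip=(-88,-95,78),rod=(-55,-95,78),tabend=(-86,0,73),tl=(-86,5,73)).items():
        print(n,np.round((pix(im,np.array(o)+np.array(m)/1000)-[220,0])*3))
E
```

```text
dfl [ 61. 516.]
dfr [489. 515.]
rod_tip [478. 293.]
rod [482. 210.]
tabend [254. 288.]
tl [242. 288.]
```

View pics/c1.png

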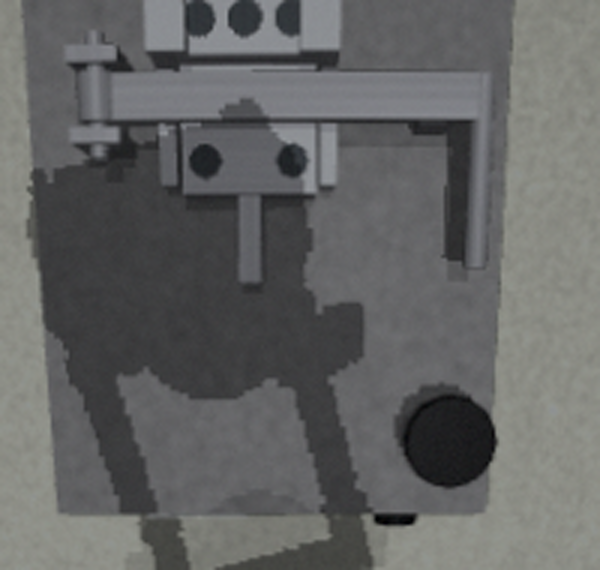

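Crop: deck front corners at (58,514) and (488,514), tab end at (251,284), rod tip at (475,267), bar spanning rows 72–120. This is the big block under the bar, as meant. The rod tip is off my model, so I'll check it.

```bash
python3 - <<'E'
from h import *
im=get_image("wrist")
for n,p,z in[("tip",(475,267),.083),("rodtop",(480,125),.083),("barlow",(300,121),.082),("barup",(300,72),.082),("barend",(490,95),.082),("tabend",(251,282),.073),("dfl",(58,514),.045),("dfr",(488,514),.045),("blklowface",(250,194),.072),("hingeaxis",(98,160),.078),("hingeax",(95,30),.078),("cheekL front",(170,188),.067),("cheekR",(330,187),.067)]:
    print(n,np.round((atz(im,np.array(p)/3+[220,0],z)-[.614,.216,0])*1000,1))
E
```

```text
tip [-77.6 -91.9  83. ]
rodtop [-23.  -91.3  83. ]
barlow [-21.7 -19.4  82. ]
barup [ -3.6 -19.4  82. ]
barend [-11.7 -95.   82. ]
tabend [-83.5   1.4  73. ]
dfl [-190.9   98.7   45. ]
dfr [-191.2 -111.2   45. ]
blklowface [-48.1   1.4  72. ]
hingeaxis [-35.2  63.   78. ]
hingeax [13.2 61.7 78. ]
cheekL front [-45.1  35.3  67. ]
cheekR [-44.9 -32.1  67. ]
```

Emit:
apply_moves(
  deltas=[40, 27, 18, 20, 0, 40, 54, 36, 40, 0, 40, 82, 54, 70, 0, 40, 110, 73, 100, 0, 40, 110, 73, 140, 0, 40, 110, 73, 180, 0, 40, 110, 73, 220, 0, 40, 110, 73, 228, 0, 40, 110, 73, 228, 0, 40, 110, 73, 228, 0],
)

```text
clock: 4.8
position: [0.5605, 0.1246, 0.1314]
ee_rot: [-0.0, 1.0, 0.0, 0.001]
contact_force: [0.8, -0.1, -0.2]
width: 0.0399
gripper_force: 0.0
```

```bash
python3 - <<'E'
from h import *
go(.5595,.1235,.076,0)
im=get_image("wrist");go(.5595,.1235,.076,0)
for q,z in dict(bar_rod=.078,tab_grip=.063,shaker=0).items():
    for r in place_of(q,im)[:2]: print(q,np.round(r["point"],1),round(r["score"],2),np.round(atz(im,r["point"],z),4))
E
```

```text
delta [-1.1  1.1 55.4] turn 0.01 now [0.5605 0.1246 0.1314] yaw 0.01 j [ 0.1   0.36  1.69 -0.    1.09  1.67] F [ 0.8 -0.1 -0.2] t 4.8 w 0.0399
delta [-2.2  1.3 56.6] turn 0.02 now [0.5614 0.1248 0.1327] yaw 0.02 j [ 0.1   0.36  1.68 -0.    1.09  1.67] F [-0.  -0.   0.3] t 4.85 w 0.0398
bar_rod [322.6 220.5] 0.75 [0.5625 0.1236 0.078 ]
tab_grip [ 33.6 168.1] 0.86 [0.5935 0.3185 0.063 ]
tab_grip [189.2 234.6] 0.77 [0.5457 0.2159 0.063 ]
```

Emit:
apply_moves(
  deltas=[40, -1, 1, 28, 0, 40, -1, 1, 56, 0, 40, -1, 1, 56, 0, 5, -1, 1, 56, 0, 5, -1, 1, 56, 0, 5, -1, 1, 56, 0, 5, -1, 1, 56, 0, 5, -1, 1, 56, 0],
  squeeze=25,
)

```text
clock: 5.67
position: [0.56, 0.1224, 0.0762]
ee_rot: [0.001, 1.0, 0.0, 0.002]
contact_force: [0.0, -5.9, 3.2]
width: 0.0089
gripper_force: 25.7
```

Emit:
apply_moves(
  deltas=[5, 0, -1, -15.5, 0, 5, 0, -3, -31, 0, 5, 0, -7, -46, 0, 5, 0, -12, -60.5, 0, 5, 0, -19, -74, 0, 5, 0, -27, -87.5, 0, 5, 0, -36.5, -100, 0, 5, 0, -47, -111, 0, 5, 0, -58.5, -121.5, 0, 5, 0, -71, -130.5, 0, 5, 0, -84.5, -138, 0, 5, 0, -99, -144.5, 0],
)

```text
clock: 6.67
position: [0.5599, 0.2209, 0.2233]
ee_rot: [0.002, 1.0, -0.0, 0.003]
contact_force: [-0.3, -3.0, 3.9]
width: 0.0089
gripper_force: 25.0
```

Emit:
apply_moves(
  deltas=[5, 0, -15, -5, 0, 5, 0, -30, -8, 0, 5, 0, -45, -10, 0, 5, 0, -61, -10.5, 0, 5, 0, -76, -9, 0, 5, 0, -91, -6.5, 0, 5, 0, -106, -2, 0, 5, 0, -106, -2, 0, 40, 0, -106, -2, 0, 40, 0, -106, -2, 0, 40, 0, -106, -2, 0, 40, 0, -106, -2, 0],
)

```text
clock: 7.67
position: [0.5572, 0.3284, 0.2194]
ee_rot: [0.001, 1.0, 0.0, -0.002]
contact_force: [0.6, -0.6, 0.0]
width: 0.0401
gripper_force: 0.0
```

Emit:
apply_moves(
  deltas=[40, 0, 0, -25, 0, 40, 0, 0, -60, 0, 40, 0, 0, -80, 0, 40, 0, 0, -80, 0],
)

```text
clock: 8.0
position: [0.5599, 0.3292, 0.306]
ee_rot: [-0.002, 1.0, -0.0, 0.004]
contact_force: [-0.6, 0.2, 0.4]
width: 0.0401
gripper_force: 0.0
```

```bash
python3 - <<'E'
from h import *
im=get_image("scene");print(find_in("bar_rod",im)[:2],place_of("bar_rod",im)[:2],pix(im,[.5615,.2785+.155*.416,.078+.155*.909]))
f=im["frame"][80:240,280:480];cv2.imwrite("pics/c2.png",cv2.resize(f[:,:,::-1],None,fx=3,fy=3,interpolation=cv2.INTER_CUBIC))
go(.5425,.217,.15,0)
E
```

```text
[{'point': [425.6, 133.9], 'score': 0.75}] [{'point': [428.7, 104.4], 'score': 0.71}] [426.97108001 105.03775086]
delta [-14.9 111.  149.8] turn -0.01 now [0.5577 0.3281 0.2998] yaw -0.01 j [0.42 0.37 1.24 0.   1.53 2.  ] F [-0.   0.5 -0.2] t 8.15 w 0.0402
```

View pics/c2.png

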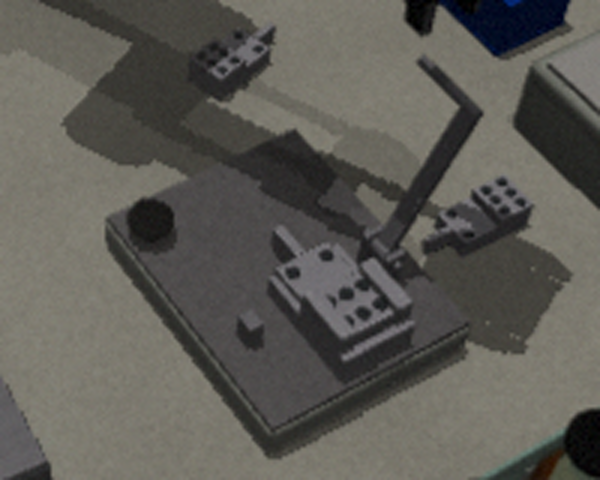

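The bar (crop (400,150)) stands open on its stop. Next is the tab.

Emit:
apply_moves(
  deltas=[40, -5, 37, 0, 0, 40, -10, 74, 10, 0, 40, -15, 111, 40, 0, 40, -15, 111, 80, 0, 40, -15, 111, 120, 0, 40, -15, 111, 150, 0, 40, -15, 111, 150, 0, 40, -15, 111, 150, 0],
)

```text
clock: 8.82
position: [0.5414, 0.2168, 0.1481]
ee_rot: [0.001, 1.0, -0.0, -0.003]
contact_force: [-1.5, -0.6, 0.6]
width: 0.0397
gripper_force: 0.0
```

```bash
python3 - <<'E'
from h import *
im=get_image("wrist");go(.5425,.217,.066,0)
for q,z in dict(tab_grip=.063,tab_end=.0605).items():
    for r in place_of(q,im)[:2]: print(q,np.round(r["point"],1),round(r["score"],2),np.round(atz(im,r["point"],z),4))
E
```

```text
delta [-0.8  0.5 84.4] turn 0.01 now [0.5434 0.2175 0.1504] yaw 0.01 j [ 0.26  0.36  1.63 -0.    1.15  1.83] F [-0.4  0.7 -0. ] t 8.87 w 0.04
tab_grip [321.8 198.5] 0.98 [0.5468 0.2159 0.063 ]
tab_end [315.9 218.5] 0.71 [0.5303 0.2202 0.0605]
```

Emit:
apply_moves(
  deltas=[40, 1, 0, 40, 0, 40, 1, 0, 75, 0, 40, 1, 0, 84, 0, 40, 1, 0, 84, 0, 5, 1, 0, 84, 0, 5, 1, 0, 84, 0, 5, 1, 0, 84, 0, 5, 1, 0, 84, 0, 5, 1, 0, 84, 0],
  squeeze=40,
)

```text
clock: 9.72
position: [0.5463, 0.218, 0.0693]
ee_rot: [-0.001, 1.0, 0.0, 0.003]
contact_force: [-0.1, -0.2, 7.2]
width: 0.009
gripper_force: 43.4
```

Emit:
apply_moves(
  deltas=[5, -2, 0, -1, 0, 5, -8, 0, -1, 0, 5, -18, 0, -1, 0, 5, -28, 0, -1, 0, 5, -40, 0, -1, 0, 5, -52, 0, -1, 0, 5, -64, 0, -1, 0, 5, -76, 0, -1, 0, 5, -88, 0, -1, 0, 5, -98, 0, -1, 0, 5, -106, 0, -1, 0, 5, -110, 0, -1, 0],
)

```text
clock: 10.72
position: [0.4359, 0.2181, 0.0693]
ee_rot: [-0.001, 1.0, 0.0, 0.003]
contact_force: [4.8, 0.1, 4.2]
width: 0.009
gripper_force: 43.1
```

Emit:
apply_moves(
  deltas=[5, 0, 0, 0, 0, 40, 0, 0, 0, 0, 40, 0, 0, 0, 0, 40, 0, 0, 0, 0, 40, 0, 0, 0, 0, 40, 0, 0, -10, 0, 40, 0, 0, -40, 0, 66, 0, 0, -80, 0, 66, 0, 0, -120, 0, 66, 0, 0, -120, 0],
)

```text
clock: 11.55
position: [0.4384, 0.219, 0.1944]
ee_rot: [-0.002, 1.0, 0.0, 0.006]
contact_force: [1.6, 0.5, 0.7]
width: 0.066
gripper_force: 0.0
```

```bash
python3 - <<'E'
from h import *
im=get_image("wrist");save(im,"w2.png");print(np.round(im["position"],3));go(.5295,.217,.15,0)
for q,z in dict(block=.045,tab_grip=.063,tab_end=.0605,tall_grip=.073,stopper=.045).items():
    for r in place_of(q,im)[:2]: print(q,np.round(r["point"],1),round(r["score"],2),np.round(atz(im,r["point"],z),4))
E
```

```text
[0.511 0.22  0.32 ]
delta [92.4  1.5 42. ] turn 0.01 now [0.4368 0.2184 0.1913] yaw 0.01 j [0.32 0.18 1.78 0.   1.17 1.89] F [-0.   0.4 -0.6] t 11.6 w 0.0661
block [113.8  30.5] 0.6 [0.5727 0.3931 0.045 ]
block [318.8 108.8] 0.57 [0.5068 0.221  0.045 ]
tab_grip [322.  193.6] 0.71 [0.4355 0.2182 0.063 ]
tab_grip [163.8  21.3] 0.69 [0.5739 0.3405 0.063 ]
tab_end [321.4 211.2] 0.83 [0.4183 0.2186 0.0605]
tab_end [175.2  21.7] 0.8 [0.5739 0.3326 0.0605]
tall_grip [81.4 21.9] 0.94 [0.5736 0.4005 0.073 ]
tall_grip [240.3 299.9] 0.92 [0.3336 0.2951 0.073 ]
stopper [420.8 162. ] 0.91 [0.4603 0.1282 0.045 ]
```

View pics/w2.png

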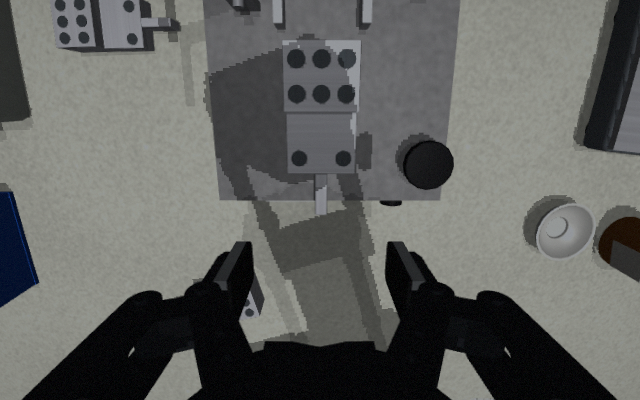

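Wrist view: the block lies free, with its tall half at (283–361, 41–111), tab end at (321,213) and the cheeks' front ends at row 25. The stopper at (428,165) is clear.

```bash
python3 - <<'E'
from h import *
im=get_image("wrist")
for n,p,z in[("bl",(283,41),.087),("br",(361,41),.087),("fl",(284,111),.087),("fr",(359,111),.087),("tabend",(321,213),.073),("lowL",(288,173),.072),("lowR",(355,173),.072)]: print(n,np.round(atz(im,p,z),4))
go(.530,.2185,.15,0)
E
```

```text
bl [0.5448 0.2422 0.087 ]
br [0.5448 0.1901 0.087 ]
fl [0.4992 0.2428 0.087 ]
fr [0.4992 0.1899 0.087 ]
tabend [0.417  0.2165 0.073 ]
lowL [0.4506 0.2428 0.072 ]
lowR [0.4506 0.1894 0.072 ]
delta [96.9 -1.4 35.5] turn 0.01 now [0.4332 0.2171 0.1859] yaw 0.01 j [ 0.32  0.19  1.79 -0.    1.17  1.89] F [-0.6  1.3  0.3] t 11.9 w 0.0659
```

Emit:
apply_moves(
  deltas=[80, 30, 0, 0, 0, 80, 60, 1, 0, 0, 80, 91, 1, 10, 0, 80, 91, 1, 40, 0, 80, 91, 1, 75, 0, 80, 91, 1, 105, 0, 80, 91, 1, 115, 0, 80, 91, 1, 115, 0, 40, 91, 1, 115, 0, 40, 91, 1, 115, 0, 40, 91, 1, 115, 0, 40, 91, 1, 115, 0],
  squeeze=60,
)

```text
clock: 12.9
position: [0.5269, 0.217, 0.0747]
ee_rot: [-0.001, 1.0, 0.0, 0.002]
contact_force: [1.1, 0.2, 1.4]
width: 0.055
gripper_force: 66.2
```

Emit:
apply_moves(
  deltas=[40, 0, 0, -10, 0, 40, 0, 0, -35, 0, 40, 0, 0, -65, 0, 40, 0, 0, -100, 0, 40, -8, 20, -135, 0, 40, -16, 50, -165, 0, 40, -24, 80, -190, 0, 40, -32, 112, -215, 0, 40, -40, 144, -215, 0, 40, -48, 176, -215, 0, 40, -56, 208, -215, 0, 40, -63, 240, -215, 0],
)

```text
clock: 13.9
position: [0.4609, -0.0246, 0.2887]
ee_rot: [0.0, 1.0, 0.0, 0.0]
contact_force: [0.2, -0.3, -3.1]
width: 0.0548
gripper_force: 65.7
```

Emit:
apply_moves(
  deltas=[40, -7, 30, 0, 0, 40, -12, 60, 0, 0, 40, -14, 77, 0, 0, 40, -14, 77, 0, 0, 40, -14, 77, 0, 0],
)

```text
clock: 14.32
position: [0.4478, -0.1009, 0.2882]
ee_rot: [-0.0, 1.0, -0.001, 0.0]
contact_force: [-0.0, 0.8, -3.1]
width: 0.0551
gripper_force: 65.6
```

```bash
python3 - <<'E'
from h import *
im=get_image("wrist");save(im,"w3.png");print(np.round(im["position"],3))
go(.5,-.1,.2,0)
for q,z in dict(bath=0,bridge=.086,plunger=.06).items():
    for r in place_of(q,im)[:2]: print(q,np.round(r["point"],1),round(r["score"],2),np.round(atz(im,r["point"],z),4))
E
```

```text
[ 0.522 -0.1    0.413]
delta [52.  -0.  88.1] turn -0.04 now [ 0.448  -0.1001  0.2881] yaw -0.04 j [-0.37  0.08  1.66  0.    1.41  1.2 ] F [-0.4  0.5 -2.8] t 14.37 w 0.0551
bath [389.9  89.4] 0.71 [ 0.5347 -0.1907  0.    ]
bridge [433.7  90. ] 0.91 [ 0.5319 -0.2169  0.086 ]Traceback (most recent call last):
  File "<stdin>", line 5, in <module>
ValueError: it knows: bar_hinge, bar_rod, bath, block, bottle, bridge, bung, dish, landing, shaker, spatula, stopper, tab_end, tab_grip, tall_grip
```

View pics/w3.png

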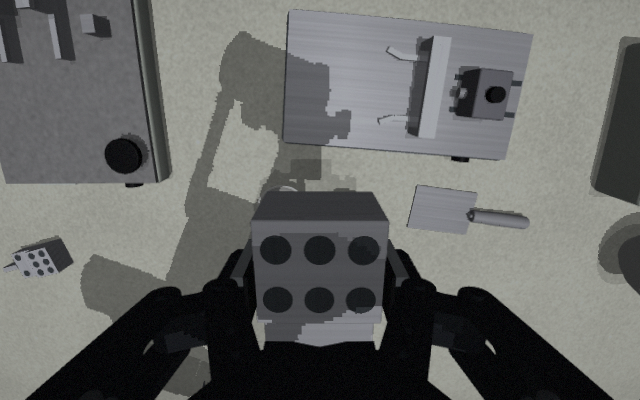

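Wrist view: the bath's bed corners are near (288,11), (532,35), (505,158) and (284,142), the bridge is at (433,88), and the flare tips are at (388,50) and (380,120). The block is held level.

```bash
python3 - <<'E'
from h import *
im=get_image("wrist")
f=im["frame"][0:170,275:540];cv2.imwrite("pics/c3.png",cv2.resize(f[:,:,::-1],None,fx=3,fy=3,interpolation=cv2.INTER_CUBIC))
E
```

```text
(no output)
```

View pics/c3.png

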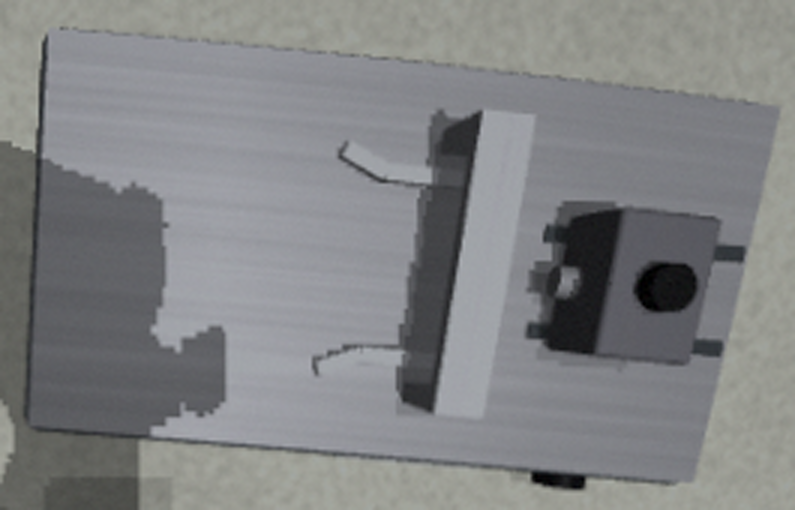

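```bash
python3 - <<'E'
from h import *
from scipy.optimize import least_squares
im=get_image("wrist")
P=np.array([(47,30),(28,428),(780,107),(693,482),(483,109),(536,114),(485,418),(434,415)])/3+[275,0]
M=np.array([(-127,72,45),(-127,-72,45),(147,72,45),(147,-72,45),(20,50,86),(38,50,86),(38,-50,86),(20,-50,86)])/1000
W=lambda p,m:R.from_euler("z",p[2]).apply(m)+[p[0],p[1],0]
s=least_squares(lambda p:np.ravel([pix(im,w) for w in W(p,M)]-P),[.532,-.188,-1.6])
p=s.x;print(p[:2],np.degrees(p[2]),np.round(s.fun.reshape(-1,2),1).tolist())
I=lambda px,z:R.from_euler("z",-p[2]).apply(atz(im,np.array(px)/3+[275,0],z)-[p[0],p[1],0])*1000
for px in[(622,208),(595,354)]:print("head",np.round(I(px,.087),1))
for px in[(383,180),(345,150),(362,347),(316,368)]:print("guide",np.round(I(px,.051),1))
# block in hand, top of tall half z = TCP+.014
st=get_state();z=st["position"][2]-.073+.087
for px in[(254,237),(388,237),(259,320),(381,320)]:print("blk",np.round((atz(im,px,z)-st["position"])*1000,1))
yaw=np.degrees(p[2])+180
for bx in(-75,):
    t=W(p,np.array([bx-25,0,0])/1000);print("yaw",yaw,"target",t);go(t[0],t[1],.16,yaw)
E
```

```text
[ 0.53504657 -0.18864724] -94.29966687833756 [[0.0, -0.4], [-0.0, 0.2], [0.4, -0.5], [0.4, 0.1], [-0.1, 0.0], [0.0, 0.3], [-0.5, 0.3], [-0.0, -0.1]]
head [72.3 24.1 87. ]
head [ 73.  -24.2  87. ]
guide [-1.  30.1 51. ]
guide [-16.3  39.1  51. ]
guide [ -0.3 -30.   51. ]
guide [-16.9 -39.3  51. ]
blk [22.1 27.1 14. ]
blk [ 22.2 -26.   14. ]
blk [-17.9  27.6  14. ]
blk [-17.8 -25.9  14. ]
yaw 85.70033312166244 target [ 0.54254387 -0.08892869  0.        ]
delta [ 94.1 -10.3 127.8] turn -85.6 now [ 0.4484 -0.0994  0.2878] yaw 0.11 j [-0.37  0.08  1.66  0.    1.4   1.2 ] F [ 0.1  0.  -4.2] t 14.57 w 0.0551
```

Emit:
apply_moves(
  deltas=[40, 8, -1, 0, -7, 40, 16, -1, 0, -14, 40, 24, -2, 0, -21, 40, 32, -3, 0, -28, 40, 40, -4, 0, -35, 40, 48, -4, 0, -42, 40, 56, -5, 0, -49, 40, 64, -6, 0, -56, 40, 72, -6, 0, -63, 40, 80, -7, 0, -70, 40, 88, -7, 0, -77, 40, 94, -7.5, 0, -84],
)

```text
clock: 15.57
position: [0.5432, -0.0919, 0.2874]
ee_rot: [-0.0, 0.74, 0.672, -0.0]
contact_force: [-0.8, -0.7, -2.8]
width: 0.0551
gripper_force: 65.7
```

```bash
python3 -c "
from h import *
im=get_image('wrist')
go(.5423,-.0919,.095,85.7)"
```

```text
delta [ -0.4  -2.3 192.3] turn -1.02 now [ 0.5444 -0.0918  0.2873] yaw 84.68 j [-0.29  0.22  1.48  0.    1.44 -0.2 ] F [ 1.5 -0.5 -2.7] t 15.62 w 0.055
```

Emit:
apply_moves(
  deltas=[40, 0, -0.5, 30, -1, 40, 0, -1, 60, -1, 40, 0, -1.5, 95, -1, 40, 0, -1.5, 130, -1, 40, 0, -1.5, 160, -1, 40, 0, -1.5, 185, -1, 40, 0, -1.5, 200, -1, 40, 0, -1.5, 203, -1, 40, 0, -1.5, 203, -1, 40, 0, -1.5, 203, -1],
)

```text
clock: 16.45
position: [0.5418, -0.0927, 0.0855]
ee_rot: [0.001, 0.737, 0.676, 0.0]
contact_force: [0.8, -0.2, -2.8]
width: 0.0549
gripper_force: 65.4
```

```bash
python3 -c "
from h import *
for i in range(4):
  im=get_image('wrist')
  go(.5423,-.0919,.074,85.7)"
```

```text
delta [ 1. -0. 12.] turn -0.7 now [ 0.5422 -0.0929  0.086 ] yaw 85.0 j [-0.3   0.38  1.8  -0.    0.96 -0.21] F [ 0.9  0.3 -2.8] t 16.5 w 0.0551
delta [ 1.1 -0.1 12.2] turn -0.7 now [ 0.5423 -0.093   0.0862] yaw 85.0 j [-0.3   0.38  1.8  -0.    0.96 -0.21] F [-0.1 -1.  -3.9] t 16.55 w 0.055
delta [ 1.2 -0.  12.2] turn -0.7 now [ 0.5422 -0.093   0.0862] yaw 85.0 j [-0.3   0.38  1.8  -0.    0.96 -0.21] F [-0.2 -0.7 -3.3] t 16.6 w 0.0552
delta [ 1.2  0.2 12.1] turn -0.69 now [ 0.5419 -0.093   0.0861] yaw 85.01 j [-0.3   0.38  1.8  -0.    0.96 -0.21] F [ 0.3  0.4 -3.1] t 16.65 w 0.0554
```

Emit:
apply_moves(
  deltas=[40, 0, 0, 4, -0.7, 40, 0, 0, 8, -0.7, 40, 0, 0, 10, -0.7, 40, 0, 0, 11, -0.7, 40, 0, 0, 12, -0.7, 40, 0, 0, 12, -0.7],
)

```text
clock: 17.15
position: [0.5408, -0.0929, 0.0746]
ee_rot: [0.0, 0.733, 0.68, -0.0]
contact_force: [-2.9, 0.5, 10.7]
width: 0.0548
gripper_force: 67.6
```

Emit:
apply_moves(
  deltas=[70, 0, 0, 0, 0, 70, 0, 0, 0, 0, 70, 0, 0, -1, 0, 40, 0, 0, -1, 0, 40, 0, 0, -1, 0, 40, 0, 0, -1, 0, 40, 0, 0, -1, 0],
  squeeze=30,
)

```text
clock: 17.73
position: [0.5411, -0.0929, 0.0738]
ee_rot: [0.0, 0.733, 0.68, -0.0]
contact_force: [0.2, 0.6, 3.2]
width: 0.055
gripper_force: 33.0
```

```bash
python3 -c "
from h import *
import numpy as np
im=get_image('wrist')
go(.5423,-.0919,.074,85.7)
for q,z in dict(block=.045,tall_grip=.073).items():
    for r in place_of(q,im)[:2]: print(q,np.round(r['point'],1),round(r['score'],2),np.round(atz(im,r['point'],z),4))
d=R.from_euler('z',-94.3,degrees=True)
s=get_state();print('TCP in bath',np.round(d.inv().apply(np.array(s['position'])-[.535,-.1886,0])*1000,1))
"
```

```text
delta [ 1.1  1.2 -0.2] turn 0.01 now [ 0.5411 -0.0929  0.0738] yaw 85.71 j [-0.3   0.39  1.81 -0.    0.94 -0.22] F [-0.5 -0.4  3.9] t 17.78 w 0.0558
block [ 95.7 292.3] 0.72 [ 0.403 -0.116  0.045]
block [318.5 271.3] 0.67 [ 0.5386 -0.11    0.045 ]
tall_grip [318.6 261.2] 0.92 [ 0.5403 -0.0877  0.073 ]
TCP in bath [-95.9  -1.1  73.8]
```

Emit:
apply_moves(
  deltas=[40, -3, 1, 0, 0, 40, -8, 1, 0, 0, 40, -13, 1, 0, 0, 40, -18, 1, 0, 0, 40, -23, 1, 0, 0, 40, -28, 1, 0, 0, 40, -33, 1, 0, 0, 40, -37, 1, 0, 0, 40, -40, 1, 0, 0, 40, -42, 1, 0, 0, 40, -42, 1, 0, 0],
)

```text
clock: 18.8
position: [0.5392, -0.1342, 0.0738]
ee_rot: [-0.0, 0.733, 0.68, 0.001]
contact_force: [0.8, 5.0, 4.7]
width: 0.0553
gripper_force: 33.3
```

Emit:
apply_moves(
  deltas=[40, -1, 0, 0, 0, 40, -2, 0, 0, 0, 40, -3, 0, 0, 0, 40, -4, 0, 0, 0, 40, -5, 0, 0, 0, 40, -6, 0, 0, 0, 40, -7, 0, 0, 0, 40, -7, 0, 0, 0],
)

```text
clock: 19.47
position: [0.5386, -0.1409, 0.0738]
ee_rot: [-0.0, 0.733, 0.68, 0.001]
contact_force: [2.1, 4.8, 6.3]
width: 0.0558
gripper_force: 33.3
```

Emit:
apply_moves(
  deltas=[40, -0.7, 0, 0, 0, 40, -1.4, 0, 0, 0, 40, -2.1, 0, 0, 0, 40, -2.8, 0, 0, 0, 40, -3.5, 0, 0, 0, 40, -4, 0, 0, 0, 40, -4, 0, 0, 0],
)

```text
clock: 20.05
position: [0.5383, -0.1448, 0.0738]
ee_rot: [-0.0, 0.733, 0.68, 0.001]
contact_force: [0.4, 6.0, 4.6]
width: 0.0553
gripper_force: 33.3
```

Emit:
apply_moves(
  deltas=[40, -0.5, 0, 0, 0, 40, -1, 0, 0, 0, 40, -1.5, 0, 0, 0, 40, -2, 0, 0, 0, 40, -2, 0, 0, 0],
)

```text
clock: 20.47
position: [0.5381, -0.1467, 0.0738]
ee_rot: [-0.0, 0.733, 0.68, 0.001]
contact_force: [1.2, 4.9, 5.5]
width: 0.0557
gripper_force: 33.3
```

Emit:
apply_moves(
  deltas=[40, -0.5, 0, 0, 0, 40, -1, 0, 0, 0, 40, -1.5, 0, 0, 0, 40, -1.5, 0, 0, 0],
)

```text
clock: 20.8
position: [0.538, -0.1482, 0.0738]
ee_rot: [-0.0, 0.733, 0.68, 0.001]
contact_force: [0.9, 6.4, 5.4]
width: 0.0557
gripper_force: 33.3
```

Emit:
apply_moves(
  deltas=[40, -0.5, 0, 0, 0, 40, -1, 0, 0, 0, 40, -1.5, 0, 0, 0, 40, -1.5, 0, 0, 0],
)

```text
clock: 21.13
position: [0.5379, -0.1496, 0.0738]
ee_rot: [-0.0, 0.733, 0.68, 0.001]
contact_force: [0.8, 5.5, 4.2]
width: 0.0557
gripper_force: 33.3
```

Emit:
apply_moves(
  deltas=[40, -0.5, 0, 0, 0, 40, -1, 0, 0, 0, 40, -1.5, 0, 0, 0, 40, -1.5, 0, 0, 0],
)

```text
clock: 21.47
position: [0.5378, -0.1511, 0.0738]
ee_rot: [-0.001, 0.733, 0.68, 0.001]
contact_force: [1.8, 5.8, 4.9]
width: 0.0554
gripper_force: 33.3
```

Emit:
apply_moves(
  deltas=[40, -0.5, 0, 0, 0, 40, -1, 0, 0, 0, 40, -1.5, 0, 0, 0, 40, -1.5, 0, 0, 0],
)

```text
clock: 21.8
position: [0.5377, -0.1525, 0.0738]
ee_rot: [-0.001, 0.733, 0.68, 0.001]
contact_force: [0.8, 6.0, 4.9]
width: 0.0559
gripper_force: 33.3
```

Emit:
apply_moves(
  deltas=[40, -0.5, 0, 0, 0, 40, -1, 0, 0, 0, 40, -1.5, 0, 0, 0, 40, -1.5, 0, 0, 0],
)

```text
clock: 22.13
position: [0.5375, -0.1539, 0.0738]
ee_rot: [-0.001, 0.733, 0.68, 0.001]
contact_force: [1.8, 6.1, 4.8]
width: 0.0556
gripper_force: 33.3
```

Emit:
apply_moves(
  deltas=[40, -0.5, 0, 0, 0, 40, -1, 0, 0, 0, 40, -1.5, 0, 0, 0, 40, -1.5, 0, 0, 0],
)

```text
clock: 22.47
position: [0.5374, -0.1554, 0.0738]
ee_rot: [-0.001, 0.733, 0.68, 0.001]
contact_force: [2.0, 6.4, 4.8]
width: 0.0558
gripper_force: 33.3
```

```bash
python3 -c "
from h import *
im=get_image('wrist')
s=get_state();d=R.from_euler('z',-94.3,degrees=True)
print(s['contact_force'],'TCP in bath',np.round(d.inv().apply(np.array(s['position'])-[.535,-.1886,0])*1000,1))
f=im['frame'][200:400,180:460];cv2.imwrite('pics/c4.png',cv2.resize(f[:,:,::-1],None,fx=2,fy=2))
im=get_image('scene');f=im['frame'][180:300,150:310];cv2.imwrite('pics/c5.png',cv2.resize(f[:,:,::-1],None,fx=4,fy=4,interpolation=cv2.INTER_CUBIC))
"
```

```text
[1.47214878 5.58544416 5.27507935] TCP in bath [-33.3  -0.   73.8]
```

View pics/c5.png

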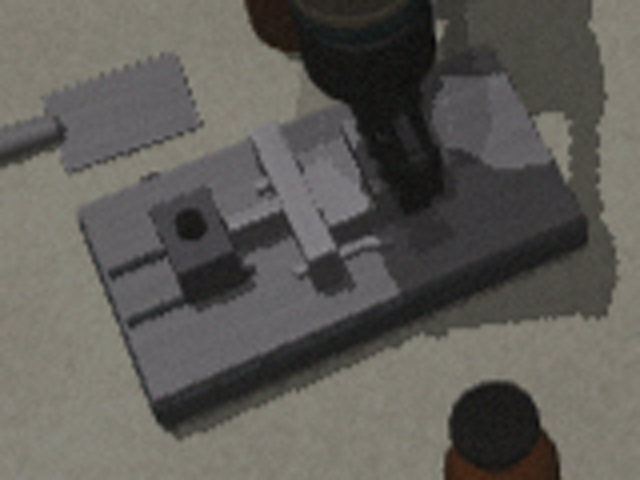

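Crop: the tab at (250,215) runs up to the head at (190,235), and the low half is under the bridge. There is no hard stop felt yet, so I'll go on gently.

Emit:
apply_moves(
  deltas=[40, -0.5, 0, 0, 0, 40, -1, 0, 0, 0, 40, -1.5, 0, 0, 0, 40, -1.5, 0, 0, 0],
)

```text
clock: 22.9
position: [0.5374, -0.1558, 0.0738]
ee_rot: [-0.001, 0.733, 0.68, 0.002]
contact_force: [2.1, 9.9, 5.3]
width: 0.0556
gripper_force: 33.4
```

Emit:
apply_moves(
  deltas=[40, -0.5, 0, 0, 0, 40, -1, 0, 0, 0, 40, -1.5, 0, 0, 0, 40, -1.5, 0, 0, 0],
)

```text
clock: 23.23
position: [0.5374, -0.1558, 0.0738]
ee_rot: [-0.002, 0.734, 0.68, 0.003]
contact_force: [3.5, 15.1, 7.1]
width: 0.0553
gripper_force: 33.4
```

Emit:
apply_moves(
  deltas=[40, 1, 0, 0, 0, 40, 1.5, 0, 0, 0, 40, 1.5, 0, 0, 0, 75, 1.5, 0, 0, 0, 75, 1.5, 0, 0, 0, 75, 1.5, 0, 0, 0, 75, 1.5, 0, -10, 0, 75, 1.5, 0, -40, 0, 75, 1.5, 0, -80, 0, 75, 1.5, 0, -120, 0, 75, 1.5, 0, -160, 0, 75, 1.5, 0, -160, 0],
)

```text
clock: 24.23
position: [0.5413, -0.1605, 0.243]
ee_rot: [0.008, 0.733, 0.68, 0.003]
contact_force: [1.1, -0.1, 0.5]
width: 0.0752
gripper_force: 0.0
```

Emit:
apply_moves(
  deltas=[75, 40, -30, 0, 0, 75, 80, -60, 0, 0, 75, 120, -90, 0, 0, 75, 150, -120, 0, 0, 75, 150, -120, 0, 0],
)

```text
clock: 24.65
position: [0.4254, 0.0025, 0.2338]
ee_rot: [-0.001, 0.733, 0.68, -0.0]
contact_force: [0.9, 1.1, 0.3]
width: 0.0749
gripper_force: 0.0
```

```bash
python3 - <<'E'
from h import *
a=get_image("top");b=get_image("scene")
A=cv2.resize(a["frame"][155:245,350:480],None,fx=4,fy=4,interpolation=cv2.INTER_CUBIC);B=cv2.resize(b["frame"][120:300,150:470],None,fx=2,fy=2,interpolation=cv2.INTER_CUBIC)
C=np.zeros((360,0,3),np.uint8)
cv2.imwrite("pics/c6.png",cv2.resize(np.hstack([A,B]),(800,248+0))[:,:,::-1]) if 0 else cv2.imwrite("pics/c6.png",np.vstack([cv2.resize(A,(640,443))[130:370],B])[:,:,::-1])
d=R.from_euler('z',-94.3,degrees=True)
for n,im in(("top",a),("scene",b)):
  for q,z in dict(block=.045,tab_end=.0605,tall_grip=.073).items():
    for r in place_of(q,im)[:4]:
        m=d.inv().apply(atz(im,r["point"],z)-[.535,-.1886,0])*1000
        if abs(m[1])<80 and abs(m[0])<150: print(n,q,round(r["score"],2),np.round(m,1))
go(.5,0,.3,85.7)
E
```

```text
top tab_end 0.83 [77.4 -2.8 60.5]
top tall_grip 0.73 [-40.2  -0.4  73. ]
scene block 0.71 [-12.8  -3.9  45. ]
scene tab_end 0.73 [76.4  4.5 60.5]
scene tab_end 0.6 [11.5 34.8 60.5]
scene tall_grip 0.6 [-39.7  -0.2  73. ]
delta [  6.   70.2 -66.3] turn -0.06 now [ 0.4296 -0.0007  0.2337] yaw 85.64 j [-0.16  0.06  1.81 -0.    1.27 -0.09] F [ 0.3 -0.5  0.4] t 25.05 w 0.0746
```

View pics/c6.png

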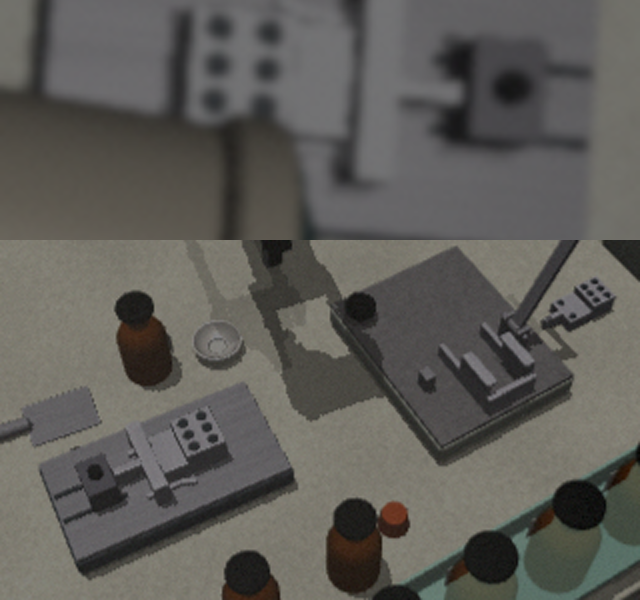

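The tab reaches the head face (crop (462,92)), the block is aligned and let go, the bar is open, and the bystanders are in place. I'll hand in the job.

```bash
python3 -c "
from rig import *
print(sign_off())"
```

```text
the job is handed in; nothing more can be done
None
```

The job is handed in at about 25 s: the bar is open on its stop, the block was let go on the deck and then slid under the bridge to a firm stop against the sensor head (felt at about 15 N), and it is released. The plunger's travel could not be read directly, and the hand-in gave back no verdict.

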